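Chuck a stub drill and hold the point gauge over it

ROBOT

A 6-joint arm with a two-finger parallel gripper is mounted at the origin on the work surface. World frame = base frame: x ahead of the robot, y to its left, z up, the work surface at z = 0. Lengths are in m, angles in rad, forces in N, time in s.
With the tool pointing down it reaches from about 0.35 to 0.775 m from the base axis. Payload 7.3 kg.
Tool frame: the origin (TCP) lies midway between the tips of the shut fingers; the grasp point (between the pads) lies 19 mm behind it; z points along the fingers, y is the line along which they close (so a half turn about z gives the same grasp; the last joint's range is limited). The gripper opens to 92 mm and grips with 3 to 60 N. Pads are 19 mm wide; open, the fingers measure 130 mm over their backs; the gripper's body (75 mm by 190 mm) begins 47 mm behind the grasp point.
Start: joints at [1.203, 0.342, 1.524, -0, 1.275, -0.146], TCP at [0.115, 0.512, 0.188] pointing down, gripper open.
Joint ranges: [-2.53, 2.53], [-0.77, 2.02], [0.04, 2.7], [-1, 4.14], [0.28, 2.66], [-3.11, 3.11]. Speed limits (rad/s): [2.57, 2.57, 3.14, 3.14, 3.14, 3.14].

INTERFACE

Orientations are given as [roll, pitch, yaw] about the fixed x, y, z axes, in that order (R = Rz(yaw) Ry(pitch) Rx(roll)).
In Python, from cell import robot, read_camera, camera_params, nets gives the robot as it stands. The module is installed in compiled form; this text tells all that it offers.
- The arm moves only by the tool step_arm, never from a script. Its argument "steps" is a list of rows, each an object of numbers: "x", "y", "z": the shift along the tool's x, y, z as a fraction of full scale; "rx", "ry", "rz": the turn, a rotation vector about the tool's x, y, z as a fraction of full scale; "claw": the opening, from -1 (shut) to 1 (fully open). In form: [{"x": .., "y": .., "z": .., "rx": .., "ry": .., "rz": .., "claw": ..}, ...]. A call has 1 to 12 rows; each row is the pose to reach, as a shift and turn from the pose commanded when the call began, along the tool's axes at that moment; what a row does not reach only later rows make up. Full scale, the value 1, is 750 mm for a shift and pi/4 rad for a turn. A row lasts 1/12 s, in which the tool goes at most 41.7 mm and 7.16 degrees, less where a joint would pass 70% of its speed; a pose out of reach is approached as far as the arm can. A call with a number of a shift or a turn outside -1 to 1 is refused whole. A call with a gripper value outside its range is refused whole. The fingers move at their own pace and stop on an object; "squeeze" is the grip in N (left out, the last holds). Time passes only in rows, so rows that repeat a pose let the fingers close. It gives the time, the measured TCP pose, the force, the opening and the grip force at its end, in the units of the state.
- robot.observe(): the state, without advancing time (a new reading comes with each control period).
- read_camera(name): name is "scene" or "top" or "wrist"; returns (picture, depth): 420x560x3 uint8, blue, green, red; 420x560 float32, m along the optical axis (not along the pixel's ray), 0 where there is no reading.
- camera_params(name): a dict with "fx", "fy", "cx", "cy" (pixels), "k1" (the pictures are not rectified: a ray, as slopes to the right and down, at radius r is drawn at 1 + k1 r^2 times it, then the intrinsics apply), "R" (3x3) and "t" (3): a world point X has camera coordinates R X + t; the wrist camera has in their place "hand_eye" (4x4, takes a point from camera to tool coordinates, whose origin is the TCP and whose axes are the flange's). Camera axes: x right, y down, z forward; pixel columns grow to the right and rows downward; lengths in m; the calibration is good to about 2 mm. A picture is of the moment at which its call begins: read the wrist's pose just before it. camera_params takes no time and is no camera call.
- robot.hand_in(): hands the job in; it is judged then, once.
Trained networks look in the newest picture that a camera, given by its name, has taken for a name from the list of things; names that differ only in an ending like _2 or _b are one class to them, and where a whole thing is asked for, a point or a joint stands for the part that bears it (a point fixed in the world has none). Each returns a list of dicts, best first, with "conf" (0 to 1); they miss things now and then, are a little off and sometimes report something else, mostly with a low value. They report only what shows in the picture. A call takes as long as a camera call.
- nets.masks_of(camera, query): "region" (420x560 bool, what is visible of it) and "box" ([left, top, right, bottom] in pixels, round what is visible of it).
- nets.landmark_of(camera, query): "pixel" ([row, column] in pixels: a listed point, or the origin of a listed thing).
The state is a dict: "time": time; "qpos": joint angles; "qvel": joint speeds; "joint_efforts": joint torques, N m; "tool_pos": TCP position; "tool_rot": TCP orientation; "contact_force": force on the tool from outside, world axes, zero at the start; "torque": the same for the moment, N m; "opening": finger opening in m; "grip_force": force on a finger pad.
Only numpy, scipy, OpenCV 4.12 (cv2) and the standard library are available. Lean on these libraries where they do the work, as an engineer would, in place of code of your own. Each camera call takes 0.05 s, during which the arm holds its last target. There are 200 camera calls.

TASK

On the drill setting stand, first turn the upright chuck's ribbed sleeve clockwise (seen from above) as far as it goes, so that its jaws close tight on the stub drill standing in it. Then flip the safety catch fully over, away from the lever it blocks, and only then pull the black-handled lever towards the robot all the way to its stop, which swings the gauge over the drill's point. The lever springs back, so finish while still holding it at the stop with the gripper, and leave the tools and other things around where they are.

Things in the scene. Friction and masses are not known exactly. Their poses are not given: they have to be found in the camera images.
- stand: grey cast base plate of the drill setting stand, fixed to the bench, 280 (x) x 320 (y) x 30 mm; origin at the centre of its underside on the bench, z up, x away from the robot at yaw 0. Its top (the deck) is 30 mm above the bench. Offsets below are in this frame, in mm: chuck axis at (-30, 90), lever hinge at (0, -90), catch shaft at y = -45, gauge post (32 mm diameter, up to z = 161) at (85, 90)
- chuck_axis (a point): point on the chuck's vertical axis at the level of the sleeve's top (z = 100 mm over the bench). The sleeve is a ribbed steel ring of 50 mm diameter (52 over the ribs, which are only looks), from z = 56 to 100 mm, on a 64 mm wide foot up to z = 48; three dark jaws stick out 8 mm above it round the drill
- sleeve (a joint): turn of the chuck sleeve in rad: grows clockwise seen from above, starts at 0 to 0.3, hard stop at 1.45. Its friction is about 0.35 N m and it stays where it is left. The three jaws close 3 mm per rad and meet the 14 mm drill at about 1.17; tight is above 1.22, best turned to the stop
- jaw0: one of the three chuck jaws, a dark steel bar 6 x 7 x 38 mm, moved by the sleeve; origin on the chuck axis at the bench level
- jaw1: second jaw, as jaw0
- jaw2: third jaw, as jaw0
- bit: steel stub drill standing loose in the open chuck, 14 mm diameter, 60 mm long, point up; origin at the centre of its lower end (z = 65 mm over the bench), z along its axis
- bit_point (a point): the drill's point, 60 mm above its origin: about 125 mm above the bench, 25 mm above the sleeve's top
- catch (a joint): angle of the safety catch in rad: 0 to 0.1 at the start (leaning 45 degrees to the stand's -y, its bar lying across in front of the lever, which it really blocks), 1.5 at its stop, flipped over (leaning 45 degrees to +y). It stays where it is left (friction 0.06 N m). Flipped counts from 1.2
- catch_tip (a point): tip of the catch's thumb paddle, a steel plate 26 mm wide (along x), 7 mm thick, reaching 57 mm from the catch's shaft; nearer the robot than the lever. Pushed at its -y side towards +y, or pinched, it swings over
- catch_hinge (a point): point on the catch's shaft (which runs along the stand's x, 55 mm above the bench) under the thumb paddle; fixed to the stand and turned like it. The catch's blocking bar stands on the same shaft 80 mm farther in +x, 88 mm long, 12 mm thick
- lever (a joint): angle of the lever in rad: 0 at rest (leaning 0.5 rad away from the robot, to the stand's +x), 1.0 at its stop (leaning 0.5 rad towards the robot). A spring returns it: about 3.5 N at the handle at rest, 8 N at the stop. With the catch on, it is stopped after about 0.2 (up to 0.3 when pulled hard). Fully pulled counts from 0.85
- lever_grip (a point): grip point on the axis of the lever's black cross handle, a round bar of 24 mm diameter sticking out 75 mm sideways (to the stand's -y) from the top of a 12 mm rod; this point is 45 mm out from the rod. The bar's axis is 125 mm from the hinge axis: 165 mm above the bench at rest and at the stop, 180 mm midway. Pinched across (along x), it can turn between the fingers
- lever_hinge (a point): centre of the lever's hinge, 55 mm above the bench; fixed to the stand, the lever swings about this point's y axis in its x-z plane
- gauge_point (a point): lower tip of the gauge arm, an aluminium bar on the post behind the chuck, 130 mm above the bench (5 mm above the drill's point). Linked to the lever: at rest the arm points to the stand's +y, at the lever's stop it has swung 90 degrees, over the chuck
- spray_can: spray can, 64 mm diameter, 190 mm high, on the bench; bystander, origin at the centre of its underside, not to be moved
- jar: closed jar, 72 mm diameter, 90 mm high, on the bench; bystander, origin at the centre of its underside, not to be moved
- wrench: open wrench, 180 mm long, lying on the bench; bystander, origin under its middle, not to be moved
- screwdriver: screwdriver, 200 mm long, lying on the bench; bystander, origin under its middle, not to be moved
- socket: steel socket, 27 mm diameter, 32 mm high, standing on the stand's deck; bystander, origin at the centre of its underside, not to be moved
- parts_tray: open grey tray 120 x 90 x 35 mm on the bench; bystander, origin at the centre of its underside, not to be moved
- tape: roll of tape, 100 mm diameter, 24 mm high, lying on the bench; bystander, origin at the centre of its underside, not to be moved

How it is judged:
On the way, in this order (a step that is already met when the one before it is completed fails the run):
1. the chuck is tight on the drill (value of joint sleeve above 1.22 rad and contact force between bit and jaw0 above 1 N and contact force between bit and jaw1 above 1 N and contact force between bit and jaw2 above 1 N and horizontal distance between bit_point and chuck_axis below 0.004 m and angle between bit's own z axis and vertical below 0.12 rad), for 0.2 s.
2. the safety catch is flipped over (value of joint catch above 1.2 rad), for 0.2 s.
3. the lever is pulled to its stop and held (value of joint lever above 0.85 rad and contact force between the fingers and lever above 1 N), for 0.2 s.
At the end, for the whole second after the job is handed in: Fingers hold the lever (over 1 N) at rest at 0.85 rad or more; catch at 1.2 rad or more; sleeve above 1.22 rad, each jaw pressing the drill by over 1 N, drill upright within 0.12 rad, its point within 4 mm of the chuck axis and 15 mm of the gauge tip seen from above (all of step 1 and all of step 3 and value of joint catch above 1.2 rad and horizontal distance between gauge_point and bit_point below 0.015 m and velocity of joint lever between -0.1 and 0.1 rad/s); the arm keeps its last pose, push and grip.
It fails at once if the lever is pulled while the catch is not flipped (value of joint lever above 0.4 rad and value of joint catch below 0.9 rad).
It fails at once if a bystander is moved by more than 30 mm (distance of any of spray_can, jar, wrench, screwdriver, socket, parts_tray, tape from where it was at the start of the episode above 0.03 m).
It also fails if it takes over 61 s, if anything falls off the work surface, if the arm or the gripper's body presses on something with over 40 N, if the wrist force passes 120 N, or if a joint passes its speed limit or range.

## Working session

There is one attempt and no reset: what is moved stays moved. The work goes in short steps, Python scripts to look and compute and a tool call to move; the robot and the scene stay as the last step left them, time stands still between calls to the robot, and variables do not carry over. Pictures are saved under pics/ and viewed, at most 13 in all, crops included, and the job is handed in when it is done.

Besides the shell and the picture viewer there is one more tool, called as a command line: name --argument value ..., lists and objects as JSON in quotes. step_arm: Moves the arm, as the interface text tells. Its arguments: {"type":"object","properties":{"steps":{"type":"array","items":{"type":"object","properties":{"x":{"type":"number","minimum":-1,"maximum":1},"y":{"type":"number","minimum":-1,"maximum":1},"z":{"type":"number","minimum":-1,"maximum":1},"rx":{"type":"number","minimum":-1,"maximum":1},"ry":{"type":"number","minimum":-1,"maximum":1},"rz":{"type":"number","minimum":-1,"maximum":1},"claw":{"type":"number"}}}},"squeeze":{"type":"number"}},"required":["steps"]}

```bash
mkdir -p pics
cat > h.py <<'E'
import numpy as np, cv2
from cell import robot, read_camera, camera_params, nets
from scipy.spatial.transform import Rotation as Ro
def ray(cam,px):
    p=camera_params(cam); d=np.array([(px[1]-p['cx'])/p['fx'],(px[0]-p['cy'])/p['fy']]); s=d.copy()
    for _ in range(20): s=d/(1+p['k1']*(s@s))
    return np.array([s[0],s[1],1.]),p
def cam2w(cam,c,p):
    if cam=='wrist':
        o=robot.observe(); T=np.array(p['hand_eye']); q=T[:3,:3]@c+T[:3,3]
        return Ro.from_euler('xyz',o['tool_rot']).as_matrix()@q+np.array(o['tool_pos'])
    return np.array(p['R']).T@(c-np.array(p['t']))
def at_z(cam,px,z):
    r,p=ray(cam,px); a=cam2w(cam,0*r,p); b=cam2w(cam,r,p); return a+(b-a)*(z-a[2])/(b[2]-a[2])
def at_d(cam,px,d):
    r,p=ray(cam,px); return cam2w(cam,r*d,p)
E
python3 - <<'E'
from h import *
for c in ['scene','top']:
    im,d=read_camera(c); cv2.imwrite(f'pics/{c}0.png',im)
    for q in ['chuck_axis','bit_point','catch_tip','catch_hinge','lever_grip','lever_hinge','gauge_point','stand','socket','spray_can','jar']:
        for r in nets.landmark_of(c,q)[:1]:
            px=r['pixel']; z=dict(chuck_axis=.1,bit_point=.125,catch_hinge=.055,lever_grip=.165,lever_hinge=.055,gauge_point=.13,catch_tip=.095,stand=0,socket=.03).get(q,0)
            print(c,q,np.round(px),round(r['conf'],2),at_z(c,px,z).round(4))
print(robot.observe())
E
```

```text
scene chuck_axis [227. 268.] 0.71 [0.5173 0.0081 0.1   ]
scene bit_point [214. 270.] 0.52 [0.5036 0.0205 0.125 ]
scene catch_tip [237. 195.] 0.77 [ 0.4597 -0.1511  0.095 ]
scene catch_hinge [248. 211.] 0.98 [ 0.4673 -0.1177  0.055 ]
scene lever_grip [252. 191.] 0.87 [ 0.5962 -0.2016  0.165 ]
scene lever_hinge [274. 208.] 0.69 [ 0.5493 -0.1606  0.055 ]
scene gauge_point [224. 339.] 0.96 [0.6244 0.1307 0.13  ]
scene stand [278. 242.] 0.86 [ 0.5394 -0.0755  0.    ]
scene socket [254. 192.] 0.71 [ 0.436  -0.1567  0.03  ]
scene spray_can [242. 350.] 0.95 [0.5541 0.2182 0.    ]
scene jar [317. 103.] 0.8 [ 0.5053 -0.3953  0.    ]
top chuck_axis [233. 291.] 0.62 [0.5061 0.0141 0.1   ]
top bit_point [233. 291.] 0.35 [0.5037 0.0141 0.125 ]
top catch_tip [248. 362.] 0.85 [ 0.4712 -0.1645  0.095 ]
top catch_hinge [250. 344.] 0.78 [ 0.4705 -0.1242  0.055 ]
top lever_grip [186. 384.] 0.66 [ 0.6121 -0.2088  0.165 ]
top lever_hinge [224. 360.] 0.81 [ 0.5394 -0.1683  0.055 ]
top gauge_point [186. 243.] 0.67 [0.6205 0.1348 0.13  ]
top stand [229. 325.] 0.83 [ 0.5333 -0.0807  0.    ]
top socket [190. 320.] 0.49 [ 0.6373 -0.0656  0.03  ]
top spray_can [222. 211.] 0.76 [0.5515 0.2329 0.    ]
top jar [238. 440.] 0.95 [ 0.5084 -0.4037  0.    ]
{'time': 1.2, 'qpos': array([ 1.20298413e+00,  3.41988829e-01,  1.52413949e+00, -1.36109131e-06,
        1.27541283e+00, -1.45983032e-01]), 'qvel': array([-1.69377839e-03, -3.72889983e-04,  3.77110215e-04,  5.13346888e-05,
        8.62746537e-04, -9.47942334e-04]), 'joint_efforts': array([ 8.53443580e-04, -4.31140780e+01, -2.44481885e+01,  7.17789447e-02,
        4.82913468e-02,  2.94878362e-06]), 'tool_pos': array([0.11547696, 0.51214089, 0.1877325 ]), 'tool_rot': array([3.14154189e+00, 8.77976592e-06, 2.91976389e+00]), 'contact_force': array([ 0.12489176, -0.40373607, -0.16632068]), 'torque': array([-0.02184576, -0.00734976,  0.01455411]), 'grip_force': 0.0, 'opening': 0.09223910159670709}
```

View pics/scene0.png

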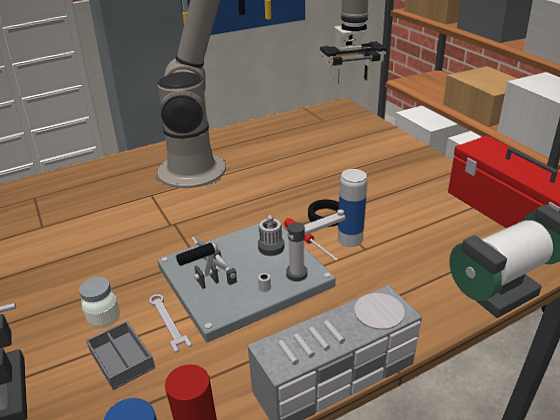

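View pics/top0.png

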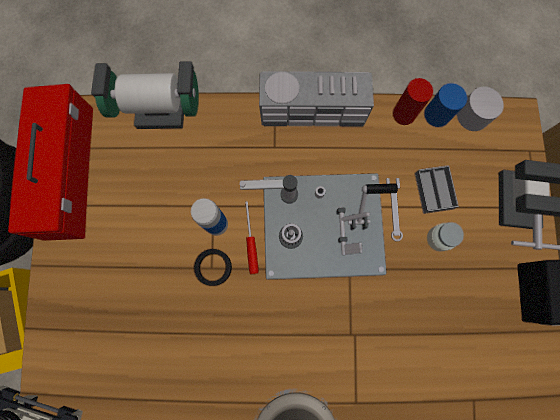

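The scene view faces the robot from behind the stand. The top view (up = +x) shows the chuck at (233,291), the catch paddle near (248,350), the lever handle at (188,380), the spray can at (215,208), and the screwdriver at (250,251), left of the stand. I'll fit the stand pose from the depth next.

Run:
```python
from h import *
im,d=read_camera('top'); p=camera_params('top')
v,u=np.mgrid[120:320,200:440]; v=v.ravel();u=u.ravel();dd=d[v,u]
s0=np.c_[(u-p['cx'])/p['fx'],(v-p['cy'])/p['fy']]; s=s0.copy()
for _ in range(20): s=s0/(1+p['k1']*(s**2).sum(1))[:,None]
W=(np.c_[s*dd[:,None],dd]-np.array(p['t']))@np.array(p['R'])
m=(W[:,2]>.022)&(W[:,2]<.04)&(abs(W[:,0]-.535)<.2)&(abs(W[:,1]+.08)<.2)
mask=np.zeros((420,560),np.uint8); mask[v[m],u[m]]=255
n,l,st,_=cv2.connectedComponentsWithStats(mask); k=1+st[1:,4].argmax()
sel=l[v,u]==k; P=W[sel][:,:2]; rc=cv2.minAreaRect((P*1000).astype(np.float32)); print(rc, W[sel][:,2].mean())
# post / chuck / handle via height
for nm,lo,hi,c in [('post',.15,.17,(.62,.03)),('handle',.155,.19,(.6,-.2)),('can',.18,.2,(.55,.22)),('sleeve',.092,.112,(.505,.014))]:
    q=(W[:,2]>lo)&(W[:,2]<hi)&(np.hypot(W[:,0]-c[0],W[:,1]-c[1])<.07)
    print(nm,q.sum(),W[q].mean(0).round(4),W[q].min(0).round(3),W[q].max(0).round(3))
# landmark fit
S=np.array([[-30,90],[0,-90],[60.,-135],[0,0]])/1e3
B=np.array([[.5061,.0141],[.5394,-.1683],[.6121,-.2088],[.5333,-.0807]])
sc,bc=S.mean(0),B.mean(0); H=(S-sc).T@(B-bc); a=np.arctan2(H[0,1]-H[1,0],H[0,0]+H[1,1]); c,s_=np.cos(a),np.sin(a)
R=np.array([[c,-s_],[s_,c]]); t=bc-R@sc; print('yaw',a,'t',t,(S@R.T+t-B).round(4).tolist())
```

```text
((540.9962158203125, -74.56394958496094), (281.3207702636719, 319.68463134765625), 2.074732542037964) 0.030531738236344533
post 367 [0.6208 0.0426 0.1565] [0.604 0.001 0.15 ] [0.64  0.1   0.166]
handle 342 [ 0.6036 -0.1943  0.1737] [ 0.591 -0.236  0.155] [ 0.618 -0.154  0.181]
can 365 [0.5439 0.209  0.1897] [0.515 0.187 0.18 ] [0.573 0.227 0.194]
sleeve 205 [0.5066 0.0145 0.1006] [ 0.483 -0.011  0.093] [0.533 0.039 0.111]
yaw 0.05935313902368169 t [ 0.53823621 -0.07767932] [[-0.0031, -0.0037], [0.0042, 0.0008], [-0.006, -0.0001], [0.0049, 0.003]]
```

```bash
cat >> h.py <<'E'
def go(pos,yaw=None):
    "tool-down target -> row fractions from present pose (yaw in deg)"
    o=robot.observe(); R=Ro.from_euler('xyz',o['tool_rot'])
    T=R if yaw is None else Ro.from_euler('xyz',[np.pi,0,np.radians(yaw)])
    print('row xyz',(R.inv().apply(np.array(pos)-o['tool_pos'])/.75).round(4),'r',((R.inv()*T).as_rotvec()/(np.pi/4)).round(3),'t',o['time'],'F',o['contact_force'].round(1))
def S(x,y,z,st=(.5405,-.0748,.036)):
    c,s=np.cos(st[2]),np.sin(st[2]); return np.array([st[0]+c*x-s*y,st[1]+s*x+c*y,z])
E
python3 -c "
from h import *
print(S(-.03,.09,.1));go([.507,.0145,.25],200)"
```

```text
[0.50728014 0.01406192 0.1       ]
row xyz [-0.6552 -0.5325 -0.0831] r [ 0.     0.    -0.727] t 1.25 F [-0.9  0.3 -0. ]
```

step_arm --steps '[{"x": -0.05,"y": -0.04,"z": -0.08,"rz": -0.2,"claw": 1},{"x": -0.655,"y": -0.53,"z": -0.083,"rz": -0.7,"claw": 1},{"x": -0.655,"y": -0.53,"z": -0.083,"rz": -0.7,"claw": 1},{"x": -0.655,"y": -0.53,"z": -0.083,"rz": -0.7,"claw": 1},{"x": -0.655,"y": -0.53,"z": -0.083,"rz": -0.7,"claw": 1},{"x": -0.655,"y": -0.53,"z": -0.083,"rz": -0.7,"claw": 1},{"x": -0.655,"y": -0.53,"z": -0.083,"rz": -0.7,"claw": 1},{"x": -0.655,"y": -0.53,"z": -0.083,"rz": -0.7,"claw": 1},{"x": -0.655,"y": -0.53,"z": -0.083,"rz": -0.7,"claw": 1},{"x": -0.655,"y": -0.53,"z": -0.083,"rz": -0.7,"claw": 1},{"x": -0.655,"y": -0.53,"z": -0.083,"rz": -0.7,"claw": 1},{"x": -0.655,"y": -0.53,"z": -0.083,"rz": -0.7,"claw": 1}]'

```text
$.steps[0]: bad value
```

```bash
python3 -c "
from h import *
go([.507,.0145,.25],223);print(robot.observe()['tool_pos'])"
```

```text
row xyz [-0.6552 -0.5325 -0.0831] r [ 0.     0.    -1.238] t 1.25 F [-0.9  0.3 -0. ]
[0.11546675 0.51217654 0.18774175]
```

step_arm --steps '[{"x": -0.05,"y": -0.04,"z": -0.08,"rx": 0.0,"ry": 0.0,"rz": -0.2,"claw": 1.0},{"x": -0.655,"y": -0.53,"z": -0.083,"rx": 0.0,"ry": 0.0,"rz": -0.7,"claw": 1.0},{"x": -0.655,"y": -0.53,"z": -0.083,"rx": 0.0,"ry": 0.0,"rz": -0.7,"claw": 1.0},{"x": -0.655,"y": -0.53,"z": -0.083,"rx": 0.0,"ry": 0.0,"rz": -0.7,"claw": 1.0},{"x": -0.655,"y": -0.53,"z": -0.083,"rx": 0.0,"ry": 0.0,"rz": -0.7,"claw": 1.0},{"x": -0.655,"y": -0.53,"z": -0.083,"rx": 0.0,"ry": 0.0,"rz": -0.7,"claw": 1.0},{"x": -0.655,"y": -0.53,"z": -0.083,"rx": 0.0,"ry": 0.0,"rz": -0.7,"claw": 1.0},{"x": -0.655,"y": -0.53,"z": -0.083,"rx": 0.0,"ry": 0.0,"rz": -0.7,"claw": 1.0},{"x": -0.655,"y": -0.53,"z": -0.083,"rx": 0.0,"ry": 0.0,"rz": -0.7,"claw": 1.0},{"x": -0.655,"y": -0.53,"z": -0.083,"rx": 0.0,"ry": 0.0,"rz": -0.7,"claw": 1.0},{"x": -0.655,"y": -0.53,"z": -0.083,"rx": 0.0,"ry": 0.0,"rz": -0.7,"claw": 1.0}]'

```text
time: 2.17
tool_pos: [0.3818, 0.1749, 0.2404]
tool_rot: [3.141, 0.001, -2.814]
contact_force: [0.8, 1.9, -0.9]
opening: 0.092
grip_force: 0.0
```

```bash
python3 -c "
from h import *
go([.507,.0145,.25],223);print(robot.observe()['tool_pos'])"
```

```text
row xyz [-0.0892 -0.2563 -0.0127] r [-0.     0.001 -0.538] t 2.1667 F [ 0.8  1.9 -0.9]
[0.38175145 0.17493106 0.24040999]
```

step_arm --steps '[{"x": -0.09,"y": -0.256,"z": -0.013,"rx": 0.0,"ry": 0.0,"rz": -0.54,"claw": 1.0},{"x": -0.09,"y": -0.256,"z": -0.013,"rx": 0.0,"ry": 0.0,"rz": -0.54,"claw": 1.0},{"x": -0.09,"y": -0.256,"z": -0.013,"rx": 0.0,"ry": 0.0,"rz": -0.54,"claw": 1.0},{"x": -0.09,"y": -0.256,"z": -0.013,"rx": 0.0,"ry": 0.0,"rz": -0.54,"claw": 1.0},{"x": -0.09,"y": -0.256,"z": -0.013,"rx": 0.0,"ry": 0.0,"rz": -0.54,"claw": 1.0},{"x": -0.09,"y": -0.256,"z": -0.013,"rx": 0.0,"ry": 0.0,"rz": -0.54,"claw": 1.0},{"x": -0.09,"y": -0.256,"z": -0.013,"rx": 0.0,"ry": 0.0,"rz": -0.54,"claw": 1.0},{"x": -0.09,"y": -0.256,"z": -0.013,"rx": 0.0,"ry": 0.0,"rz": -0.54,"claw": 1.0}]'

```text
time: 2.83
tool_pos: [0.5063, 0.0167, 0.2493]
tool_rot: [3.14, -0.0, -2.391]
contact_force: [0.2, 0.1, -0.4]
opening: 0.0919
grip_force: 0.0
```

Run:
```python
from h import *
go([.507,.0145,.25],223);print(robot.observe()['tool_pos'])
im,d=read_camera('wrist'); cv2.imwrite('pics/w1.png',im)
for q,z in [('chuck_axis',.1),('bit_point',.125)]:
    for r in nets.landmark_of('wrist',q)[:2]: print(q,np.round(r['pixel']),r['conf'],at_z('wrist',r['pixel'],z).round(4))
m=nets.masks_of('wrist','sleeve')
for r in m[:1]:
    print(r['conf'],r['box']); ys,xs=np.where(r['region']); 
    P=np.array([at_d('wrist',(y,x),d[y,x]) for y,x in list(zip(ys,xs))[::3] if d[y,x]>0]); q=P[(abs(P[:,2]-.1)<.004)]
    (c,rad)=cv2.minEnclosingCircle((q[:,:2]*1000).astype(np.float32)); print('circ',c,rad,len(q))
```

```text
row xyz [ 0.0013 -0.0028 -0.0009] r [ 0.002 -0.001 -0.   ] t 2.8333 F [ 0.2  0.1 -0.4]
[0.50628171 0.01673497 0.24931754]
chuck_axis [186. 272.] 0.82 [0.5088 0.0141 0.1   ]
bit_point [194. 274.] 0.78 [0.5094 0.0187 0.125 ]
0.61 [16.1, 2.6, 107.7, 127.1]
circ (0.0, 0.0) 0.0 0
```

View pics/w1.png

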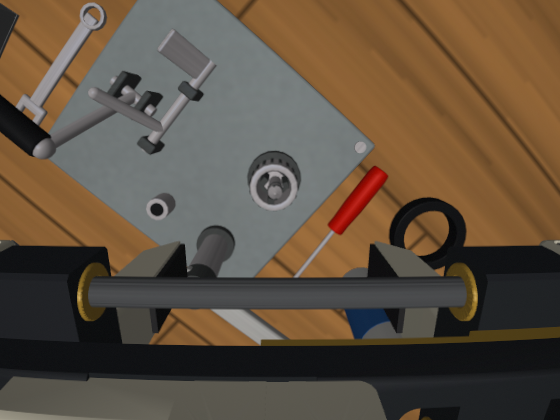

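The wrist view shows the chuck sleeve's top at (186,272), which agrees with the stand fit. The fingers straddle it clear of the post. Next I go down and grip.

step_arm --steps '[{"x": 0.0,"y": -0.003,"z": 0.05,"rx": 0.0,"ry": 0.0,"rz": 0.0,"claw": 1.0},{"x": 0.0,"y": -0.0035,"z": 0.1,"rx": 0.0,"ry": 0.0,"rz": 0.0,"claw": 1.0},{"x": 0.0,"y": -0.0035,"z": 0.15,"rx": 0.0,"ry": 0.0,"rz": 0.0,"claw": 1.0},{"x": 0.0,"y": -0.0035,"z": 0.2,"rx": 0.0,"ry": 0.0,"rz": 0.0,"claw": 1.0},{"x": 0.0,"y": -0.0035,"z": 0.236,"rx": 0.0,"ry": 0.0,"rz": 0.0,"claw": 1.0},{"x": 0.0,"y": -0.0035,"z": 0.236,"rx": 0.0,"ry": 0.0,"rz": 0.0,"claw": 1.0},{"x": 0.0,"y": -0.0035,"z": 0.236,"rx": 0.0,"ry": 0.0,"rz": 0.0,"claw": 1.0}]'

```text
time: 3.62
tool_pos: [0.5076, 0.0157, 0.0726]
tool_rot: [3.14, -0.001, -2.388]
contact_force: [0.8, -0.2, 0.8]
opening: 0.0917
grip_force: 0.0
```

```bash
python3 -c "
from h import *
go([.5075,.0143,.072],223)"
```

```text
row xyz [ 0.0014 -0.0013  0.0008] r [ 0.002 -0.002  0.004] t 3.6167 F [ 0.8 -0.2  0.8]
```

step_arm --squeeze 60 --steps '[{"x": 0.001,"y": -0.001,"z": 0.0,"rx": 0.0,"ry": 0.0,"rz": 0.0,"claw": 0.5},{"x": 0.001,"y": -0.001,"z": 0.0,"rx": 0.0,"ry": 0.0,"rz": 0.0,"claw": -1.0},{"x": 0.001,"y": -0.001,"z": 0.0,"rx": 0.0,"ry": 0.0,"rz": 0.0,"claw": -1.0},{"x": 0.001,"y": -0.001,"z": 0.0,"rx": 0.0,"ry": 0.0,"rz": 0.0,"claw": -1.0},{"x": 0.001,"y": -0.001,"z": 0.0,"rx": 0.0,"ry": 0.0,"rz": 0.0,"claw": -1.0},{"x": 0.001,"y": -0.001,"z": 0.0,"rx": 0.0,"ry": 0.0,"rz": 0.0,"claw": -1.0},{"x": 0.001,"y": -0.001,"z": 0.0,"rx": 0.0,"ry": 0.0,"rz": 0.0,"claw": -1.0},{"x": 0.001,"y": -0.001,"z": 0.0,"rx": 0.0,"ry": 0.0,"rz": 0.0,"claw": -1.0}]'

```text
time: 4.28
tool_pos: [0.5084, 0.0138, 0.0728]
tool_rot: [3.142, 0.0, -2.39]
contact_force: [-0.0, -0.3, 0.3]
opening: 0.0428
grip_force: 0.0
```

step_arm --steps '[{"x": 0.0,"y": 0.0,"z": 0.0,"rx": 0.0,"ry": 0.0,"rz": 0.0,"claw": -1.0},{"x": 0.0,"y": 0.0,"z": 0.0,"rx": 0.0,"ry": 0.0,"rz": 0.0,"claw": -1.0}]'

```text
time: 4.45
tool_pos: [0.5083, 0.0138, 0.0727]
tool_rot: [3.141, -0.0, -2.39]
contact_force: [-0.7, -0.1, -0.7]
opening: 0.0296
grip_force: 0.0
```

```bash
python3 -c "
from h import *
o=robot.observe();print(o['opening'],o['grip_force'])
a,_=read_camera('wrist');b,_=read_camera('scene')
b=cv2.resize(b[150:320,140:370],(560,414));cv2.imwrite('pics/c2.png',cv2.resize(np.vstack([a,b]),(400,600)))"
```

```text
0.0295711604409313 0.0
```

View pics/c2.png

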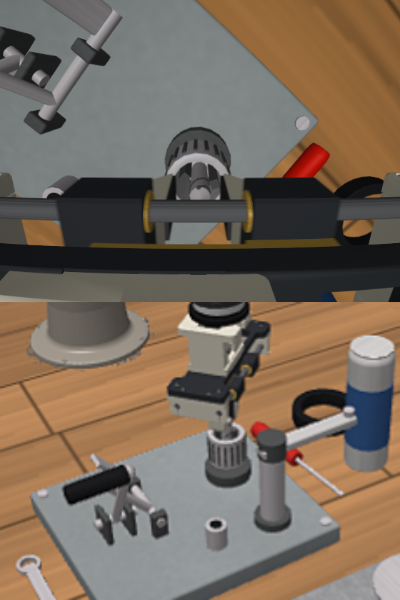

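step_arm --steps '[{"x": 0.0,"y": 0.0,"z": 0.0,"rx": 0.0,"ry": 0.0,"rz": 0.0,"claw": 1.0},{"x": 0.0,"y": 0.0,"z": 0.0,"rx": 0.0,"ry": 0.0,"rz": 0.0,"claw": 1.0}]'

```text
time: 4.72
tool_pos: [0.5084, 0.0138, 0.0727]
tool_rot: [3.141, 0.0, -2.39]
contact_force: [0.5, 0.1, -0.4]
opening: 0.0307
grip_force: 0.0
```

Run:
```python
from h import *
o=robot.observe(); print(o['tool_pos'],o['opening'])
def proj(cam,X):
    p=camera_params(cam); c=np.array(p['R'])@X+np.array(p['t']); s=c[:2]/c[2]; s=s*(1+p['k1']*(s@s)); return (p['fy']*s[1]+p['cy'],p['fx']*s[0]+p['cx']),c[2]
X=np.array(o['tool_pos']); print('TCP',proj('scene',X)); print('axis',proj('scene',S(-.03,.09,.1)))
im,d=read_camera('scene')
for u in (258,264,269,274,280):
    print(u,[(v,at_d('scene',(v,u),d[v,u]).round(3).tolist()) for v in range(200,245,5)])
cv2.imwrite('pics/s3.png',cv2.resize(im[180:260,220:320],(800,600),interpolation=cv2.INTER_CUBIC))
p=camera_params('wrist');T=np.array(p['hand_eye']);print(T.round(3))
```

```text
[0.50838123 0.01376851 0.07268962] 0.030736780038229515
TCP ((np.float64(234.02112433646636), np.float64(269.0573427623407)), np.float64(1.2458293297257828))
axis ((np.float64(224.26508085297576), np.float64(268.4952223766156)), np.float64(1.2312075488087064))
258 [(200, [0.573, -0.039, 0.221]), (205, [0.587, -0.046, 0.219]), (210, [0.573, -0.041, 0.197]), (215, [0.574, -0.042, 0.185]), (220, [0.351, 0.059, 0.002]), (225, [0.41, 0.031, 0.032]), (230, [0.426, 0.023, 0.029]), (235, [0.445, 0.014, 0.03]), (240, [0.466, 0.004, 0.031])]
264 [(200, [0.58, -0.029, 0.221]), (205, [0.592, -0.035, 0.217]), (210, [0.59, -0.035, 0.204]), (215, [0.584, -0.032, 0.187]), (220, [0.53, -0.007, 0.133]), (225, [0.511, 0.0, 0.105]), (230, [0.517, -0.003, 0.096]), (235, [0.523, -0.006, 0.086]), (240, [0.522, -0.006, 0.072])]
269 [(200, [0.588, -0.021, 0.223]), (205, [0.597, -0.026, 0.217]), (210, [0.598, -0.027, 0.206]), (215, [0.594, -0.026, 0.191]), (220, [0.535, 0.002, 0.133]), (225, [0.512, 0.013, 0.101]), (230, [0.53, 0.003, 0.102]), (235, [0.532, 0.002, 0.09]), (240, [0.532, 0.002, 0.075])]
274 [(200, [0.562, 0.003, 0.201]), (205, [0.564, 0.002, 0.189]), (210, [0.502, 0.032, 0.131]), (215, [0.503, 0.032, 0.117]), (220, [0.499, 0.033, 0.101]), (225, [0.523, 0.02, 0.106]), (230, [0.534, 0.014, 0.1]), (235, [0.537, 0.013, 0.088]), (240, [0.536, 0.012, 0.074])]
280 [(200, [0.549, 0.025, 0.186]), (205, [0.315, 0.146, 0.001]), (210, [0.338, 0.133, 0.002]), (215, [0.358, 0.123, 0.0]), (220, [0.377, 0.112, -0.001]), (225, [0.525, 0.035, 0.101]), (230, [0.532, 0.031, 0.093]), (235, [0.534, 0.029, 0.08]), (240, [0.532, 0.03, 0.064])]
[[-0.001 -0.965 -0.264  0.071]
 [ 1.    -0.001  0.     0.   ]
 [-0.    -0.264  0.965 -0.196]
 [ 0.     0.     0.     1.   ]]
```

View pics/s3.png

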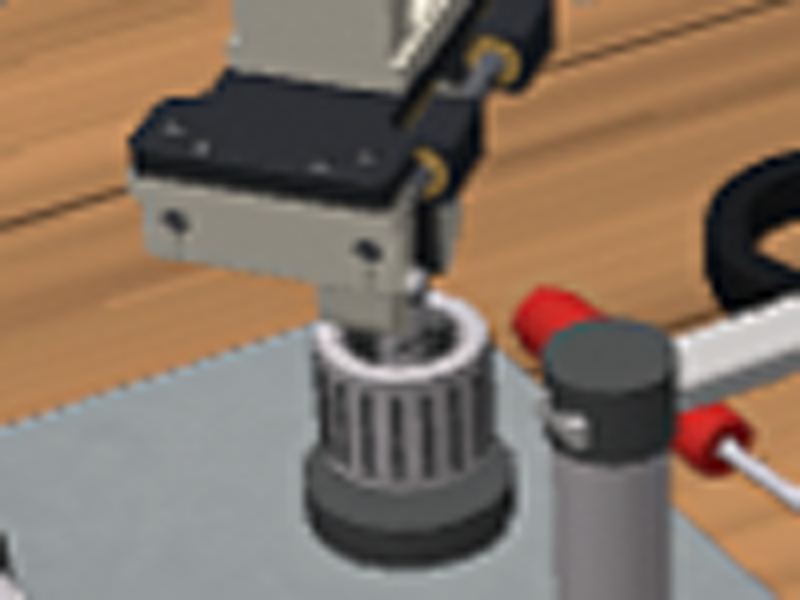

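step_arm --steps '[{"x": 0.0,"y": 0.0,"z": 0.0,"rx": 0.0,"ry": 0.0,"rz": 0.0,"claw": 1.0},{"x": 0.0,"y": 0.0,"z": 0.0,"rx": 0.0,"ry": 0.0,"rz": 0.0,"claw": 1.0},{"x": 0.0,"y": 0.0,"z": 0.0,"rx": 0.0,"ry": 0.0,"rz": 0.0,"claw": 1.0},{"x": 0.0,"y": 0.0,"z": 0.0,"rx": 0.0,"ry": 0.0,"rz": 0.0,"claw": 1.0},{"x": 0.0,"y": 0.0,"z": 0.0,"rx": 0.0,"ry": 0.0,"rz": 0.0,"claw": 1.0},{"x": 0.0,"y": 0.0,"z": 0.0,"rx": 0.0,"ry": 0.0,"rz": 0.0,"claw": 1.0}]'

```text
time: 5.27
tool_pos: [0.5084, 0.0138, 0.0728]
tool_rot: [3.142, 0.0, -2.39]
contact_force: [0.6, -0.4, 0.1]
opening: 0.0746
grip_force: 0.0
```

Run:
```python
from h import *
o=robot.observe(); print(o['tool_pos'],o['opening'])
im,d=read_camera('wrist')
for px in [(60,250),(100,300),(140,150),(60,200)]: print(px,d[px],at_d('wrist',px,d[px]).round(3))
im2,d2=read_camera('scene')
R=Ro.from_euler('xyz',o['tool_rot'])
pts=[]
for v in range(190,245):
    for u in range(240,300):
        w=at_d('scene',(v,u),d2[v,u]); l=R.inv().apply(w-o['tool_pos']); pts.append([*l,v,u])
pts=np.array(pts); np.set_printoptions(suppress=True)
f=pts[(abs(pts[:,0])<.03)&(abs(pts[:,1])>.044)&(abs(pts[:,1])<.075)&(pts[:,2]<.03)&(pts[:,2]>-.12)]
for s in (1,-1):
    g=f[f[:,1]*s>0]; g=g[np.argsort(-g[:,2])]; print(g[:12].round(3))
cv2.imwrite('pics/s4.png',np.vstack([cv2.resize(im2[180:260,220:320],(500,400),interpolation=cv2.INTER_CUBIC)]))
```

```text
[0.50839495 0.01376901 0.07275495] 0.07459487848283612
(60, 250) 0.2221887 [ 0.442 -0.071  0.028]
(100, 300) 0.22855213 [ 0.438 -0.03   0.029]
(140, 150) 0.23442426 [ 0.528 -0.088  0.03 ]
(60, 200) 0.22194657 [ 0.465 -0.096  0.028]Traceback (most recent call last):
  File "<stdin>", line 10, in <module>
  File "h.py", line 16, in at_d
    r,p=ray(cam,px); return cam2w(cam,r*d,p)
        ~~~^^^^^^^^
  File "h.py", line 5, in ray
    p=camera_params(cam); d=np.array([(px[1]-p['cx'])/p['fx'],(px[0]-p['cy'])/p['fy']]); s=d.copy()
ValueError: time passes only in moves, steps and waits
```

```bash
sed -i "s/^from scipy.*/&\nimport functools\n_cp=camera_params\ncamera_params=functools.lru_cache(None)(_cp)\n_ob=robot.observe/" h.py
python3 - <<'E'
from h import *
o=robot.observe(); print(o['tool_pos'],o['opening'])
im2,d2=read_camera('scene')
R=Ro.from_euler('xyz',o['tool_rot'])
pts=[]
for v in range(185,245):
    for u in range(235,300):
        w=at_d('scene',(v,u),d2[v,u]); l=R.inv().apply(w-o['tool_pos']); pts.append([*l,v,u])
pts=np.array(pts); np.set_printoptions(suppress=True)
for s in (1,-1):
    f=pts[(abs(pts[:,0])<.03)&(s*pts[:,1]>.034)&(s*pts[:,1]<.075)&(pts[:,2]<.03)&(pts[:,2]>-.12)]
    g=f[np.argsort(-f[:,2])]; print(g[:30:2].round(3))
cv2.imwrite('pics/s4.png',cv2.resize(im2[180:260,220:320],(500,400),interpolation=cv2.INTER_CUBIC))
E
```

```text
[0.50838903 0.01378254 0.07274291] 0.08237552981039638
[[ -0.007   0.048  -0.039 210.    278.   ]
 [ -0.004   0.042  -0.042 210.    276.   ]
 [ -0.012   0.042  -0.043 210.    279.   ]
 [ -0.008   0.046  -0.045 208.    278.   ]
 [ -0.012   0.048  -0.045 208.    280.   ]
 [ -0.005   0.041  -0.046 209.    276.   ]
 [ -0.01    0.04   -0.047 209.    278.   ]
 [ -0.012   0.042  -0.049 208.    279.   ]
 [ -0.009   0.044  -0.049 207.    278.   ]
 [ -0.007   0.042  -0.051 207.    277.   ]
 [ -0.011   0.045  -0.052 206.    279.   ]
 [ -0.009   0.042  -0.054 206.    278.   ]
 [ -0.011   0.051  -0.054 204.    280.   ]
 [ -0.011   0.045  -0.055 205.    279.   ]
 [ -0.013   0.056  -0.057 202.    281.   ]]
[[ -0.007  -0.042  -0.04  231.    265.   ]
 [ -0.011  -0.04   -0.042 230.    267.   ]
 [ -0.012  -0.048  -0.045 231.    266.   ]
 [  0.009  -0.05   -0.048 229.    257.   ]
 [ -0.012  -0.049  -0.048 230.    266.   ]
 [ -0.006  -0.052  -0.049 230.    263.   ]
 [ -0.012  -0.049  -0.051 229.    266.   ]
 [ -0.011  -0.054  -0.051 230.    265.   ]
 [ -0.     -0.055  -0.053 229.    260.   ]
 [ -0.004  -0.057  -0.055 229.    261.   ]
 [ -0.005  -0.054  -0.056 228.    262.   ]
 [ -0.01   -0.057  -0.056 229.    264.   ]
 [ -0.008  -0.057  -0.056 229.    263.   ]
 [ -0.006  -0.059  -0.056 229.    262.   ]
 [ -0.001  -0.056  -0.057 228.    260.   ]]
```

View pics/s4.png

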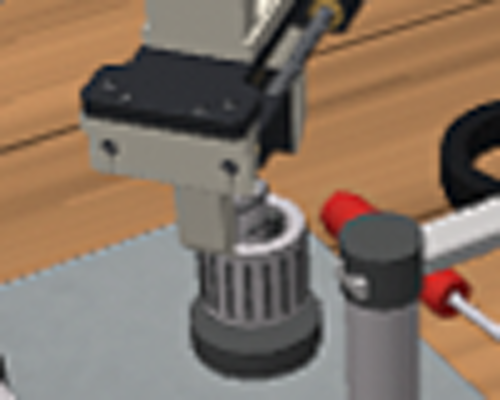

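The crop shows the finger tips level with the sleeve's rim. Depth puts them about 38 mm behind the reported TCP, and symmetric, so the sleeve was never touched. I'll go 33 mm lower in small steps and watch the force.

step_arm --steps '[{"x": 0.0,"y": 0.0,"z": 0.01,"rx": 0.0,"ry": 0.0,"rz": 0.0,"claw": 1.0},{"x": 0.0,"y": 0.0,"z": 0.02,"rx": 0.0,"ry": 0.0,"rz": 0.0,"claw": 1.0},{"x": 0.0,"y": 0.0,"z": 0.03,"rx": 0.0,"ry": 0.0,"rz": 0.0,"claw": 1.0},{"x": 0.0,"y": 0.0,"z": 0.044,"rx": 0.0,"ry": 0.0,"rz": 0.0,"claw": 1.0},{"x": 0.0,"y": 0.0,"z": 0.044,"rx": 0.0,"ry": 0.0,"rz": 0.0,"claw": 1.0},{"x": 0.0,"y": 0.0,"z": 0.044,"rx": 0.0,"ry": 0.0,"rz": 0.0,"claw": 1.0}]'

```text
time: 5.92
tool_pos: [0.5077, 0.0139, 0.0388]
tool_rot: [3.14, -0.001, -2.39]
contact_force: [1.3, 0.2, 0.3]
opening: 0.0916
grip_force: 0.0
```

step_arm --squeeze 60 --steps '[{"x": 0.0,"y": 0.0,"z": 0.0,"rx": 0.0,"ry": 0.0,"rz": 0.0,"claw": -1.0},{"x": 0.0,"y": 0.0,"z": 0.0,"rx": 0.0,"ry": 0.0,"rz": 0.0,"claw": -1.0},{"x": 0.0,"y": 0.0,"z": 0.0,"rx": 0.0,"ry": 0.0,"rz": 0.0,"claw": -1.0},{"x": 0.0,"y": 0.0,"z": 0.0,"rx": 0.0,"ry": 0.0,"rz": 0.0,"claw": -1.0},{"x": 0.0,"y": 0.0,"z": 0.0,"rx": 0.0,"ry": 0.0,"rz": 0.0,"claw": -1.0},{"x": 0.0,"y": 0.0,"z": 0.0,"rx": 0.0,"ry": 0.0,"rz": 0.0,"claw": -1.0},{"x": 0.0,"y": 0.0,"z": 0.0,"rx": 0.0,"ry": 0.0,"rz": 0.0,"claw": -1.0},{"x": 0.0,"y": 0.0,"z": 0.0,"rx": 0.0,"ry": 0.0,"rz": 0.0,"claw": -1.0}]'

```text
time: 6.58
tool_pos: [0.5086, 0.0137, 0.0399]
tool_rot: [-3.141, 0.0, -2.39]
contact_force: [1.1, -0.5, 1.2]
opening: 0.0484
grip_force: 60.0
```

Gripped at 60 N. Now I turn it clockwise.

step_arm --steps '[{"x": 0.0,"y": 0.0,"z": 0.0,"rx": 0.0,"ry": 0.0,"rz": 0.12,"claw": -1.0},{"x": 0.0,"y": 0.0,"z": 0.0,"rx": 0.0,"ry": 0.0,"rz": 0.24,"claw": -1.0},{"x": 0.0,"y": 0.0,"z": 0.0,"rx": 0.0,"ry": 0.0,"rz": 0.36,"claw": -1.0},{"x": 0.0,"y": 0.0,"z": 0.0,"rx": 0.0,"ry": 0.0,"rz": 0.48,"claw": -1.0},{"x": 0.0,"y": 0.0,"z": 0.0,"rx": 0.0,"ry": 0.0,"rz": 0.6,"claw": -1.0},{"x": 0.0,"y": 0.0,"z": 0.0,"rx": 0.0,"ry": 0.0,"rz": 0.72,"claw": -1.0},{"x": 0.0,"y": 0.0,"z": 0.0,"rx": 0.0,"ry": 0.0,"rz": 0.84,"claw": -1.0},{"x": 0.0,"y": 0.0,"z": 0.0,"rx": 0.0,"ry": 0.0,"rz": 0.96,"claw": -1.0}]'

```text
time: 7.25
tool_pos: [0.5079, 0.0153, 0.0399]
tool_rot: [3.14, -0.001, 3.136]
contact_force: [-0.4, 8.1, 2.5]
opening: 0.0483
grip_force: 60.0
```

step_arm --steps '[{"x": 0.0,"y": 0.0,"z": 0.0,"rx": 0.0,"ry": 0.0,"rz": 0.12,"claw": -1.0},{"x": 0.0,"y": 0.0,"z": 0.0,"rx": 0.0,"ry": 0.0,"rz": 0.24,"claw": -1.0},{"x": 0.0,"y": 0.0,"z": 0.0,"rx": 0.0,"ry": 0.0,"rz": 0.36,"claw": -1.0},{"x": 0.0,"y": 0.0,"z": 0.0,"rx": 0.0,"ry": 0.0,"rz": 0.48,"claw": -1.0},{"x": 0.0,"y": 0.0,"z": 0.0,"rx": 0.0,"ry": 0.0,"rz": 0.56,"claw": -1.0},{"x": 0.0,"y": 0.0,"z": 0.0,"rx": 0.0,"ry": 0.0,"rz": 0.64,"claw": -1.0},{"x": 0.0,"y": 0.0,"z": 0.0,"rx": 0.0,"ry": 0.0,"rz": 0.7,"claw": -1.0},{"x": 0.0,"y": 0.0,"z": 0.0,"rx": 0.0,"ry": 0.0,"rz": 0.7,"claw": -1.0}]'

```text
time: 7.92
tool_pos: [0.506, 0.0177, 0.0399]
tool_rot: [3.14, -0.006, 2.592]
contact_force: [-5.8, 16.7, 9.4]
opening: 0.0483
grip_force: 61.3
```

```bash
python3 -c "
from h import *
o=robot.observe();print(o['torque'],o['contact_force'],o['tool_rot'],o['grip_force'],o['opening'],o['qpos'])"
```

```text
[2.90282813 0.9519869  1.8036551 ] [-5.83527451 16.67695314  9.38629898] [ 3.14019076 -0.00600337  2.59243118] 61.30699213128537 0.04827380377069585 [-0.11927022  0.48362498  1.76444061  0.00482705  0.89840561 -1.14391664]
```

step_arm --steps '[{"x": 0.0,"y": 0.0,"z": 0.0,"rx": 0.0,"ry": 0.0,"rz": 0.07,"claw": -1.0},{"x": 0.0,"y": 0.0,"z": 0.0,"rx": 0.0,"ry": 0.0,"rz": 0.14,"claw": -1.0},{"x": 0.0,"y": 0.0,"z": 0.0,"rx": 0.0,"ry": 0.0,"rz": 0.2,"claw": -1.0},{"x": 0.0,"y": 0.0,"z": 0.0,"rx": 0.0,"ry": 0.0,"rz": 0.2,"claw": -1.0}]'

```text
time: 8.25
tool_pos: [0.5034, 0.0206, 0.0398]
tool_rot: [3.141, -0.013, 2.435]
contact_force: [-12.4, 29.1, 15.4]
opening: 0.0485
grip_force: 64.8
```

```bash
python3 -c "
from h import *
o=robot.observe();print(o['torque'],o['contact_force'],o['tool_rot'],o['grip_force'],o['opening'])"
```

```text
[5.05904617 2.01506523 1.87403911] [-12.40526114  29.1360269   15.44021792] [ 3.14119692 -0.01267714  2.43528524] 64.78868812322617 0.04850272032446487
```

step_arm --steps '[{"x": 0.0,"y": 0.0,"z": 0.0,"rx": 0.0,"ry": 0.0,"rz": 0.0,"claw": 1.0},{"x": 0.0,"y": 0.0,"z": 0.0,"rx": 0.0,"ry": 0.0,"rz": 0.0,"claw": 1.0},{"x": 0.0,"y": 0.0,"z": 0.0,"rx": 0.0,"ry": 0.0,"rz": 0.0,"claw": 1.0},{"x": 0.0,"y": 0.0,"z": 0.0,"rx": 0.0,"ry": 0.0,"rz": 0.0,"claw": 1.0}]'

```text
time: 8.58
tool_pos: [0.5086, 0.0135, 0.0398]
tool_rot: [3.142, 0.0, 2.433]
contact_force: [0.0, -0.4, -0.8]
opening: 0.071
grip_force: 0.0
```

Run:
```python
from h import *
o=robot.observe();print(o['torque'].round(2),o['contact_force'].round(2),o['opening']); go([.5075,.0143,.04],137)
a,d=read_camera('wrist'); cv2.imwrite('pics/w5.png',a[20:420])
for c in ['wrist','top','scene']:
  if c!='wrist': read_camera(c)
  for q,z in [('bit_point',.125),('chuck_axis',.1)]:
    for r in nets.landmark_of(c,q)[:1]: print(c,q,np.round(r['pixel']),r['conf'],at_z(c,r['pixel'],z).round(4))
```

```text
[-0.02  0.02 -0.  ] [ 0.04 -0.41 -0.8 ] 0.07099139602382681
row xyz [ 0.0018 -0.0002 -0.0003] r [0.    0.001 0.053] t 8.5833 F [ 0.  -0.4 -0.8]
wrist bit_point [315. 284.] 0.73 [0.51   0.0158 0.125 ]
wrist chuck_axis [278. 284.] 0.81 [0.5084 0.0174 0.1   ]
top chuck_axis [232. 292.] 0.65 [0.5101 0.0121 0.1   ]
scene bit_point [212. 270.] 0.47 [0.4987 0.0235 0.125 ]
scene chuck_axis [227. 268.] 0.92 [0.5152 0.0076 0.1   ]
```

View pics/w5.png

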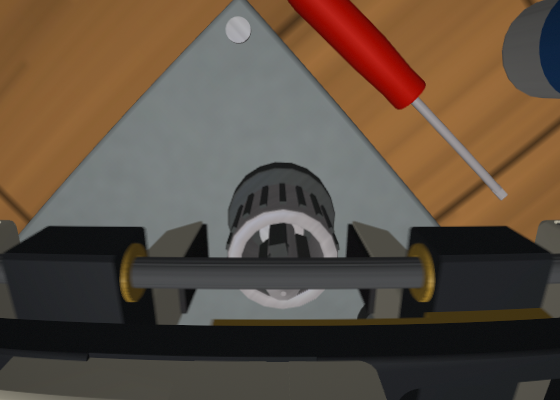

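step_arm --steps '[{"x": 0.0,"y": 0.0,"z": 0.0,"rx": 0.0,"ry": 0.0,"rz": -0.15,"claw": 1.0},{"x": 0.0,"y": 0.0,"z": 0.0,"rx": 0.0,"ry": 0.0,"rz": -0.3,"claw": 1.0},{"x": 0.0,"y": 0.0,"z": 0.0,"rx": 0.0,"ry": 0.0,"rz": -0.45,"claw": 1.0},{"x": 0.0,"y": 0.0,"z": 0.0,"rx": 0.0,"ry": 0.0,"rz": -0.6,"claw": 1.0},{"x": 0.0,"y": 0.0,"z": 0.0,"rx": 0.0,"ry": 0.0,"rz": -0.6,"claw": -1.0},{"x": 0.0,"y": 0.0,"z": 0.0,"rx": 0.0,"ry": 0.0,"rz": -0.6,"claw": -1.0},{"x": 0.0,"y": 0.0,"z": 0.0,"rx": 0.0,"ry": 0.0,"rz": -0.6,"claw": -1.0},{"x": 0.0,"y": 0.0,"z": 0.0,"rx": 0.0,"ry": 0.0,"rz": -0.6,"claw": -1.0},{"x": 0.0,"y": 0.0,"z": 0.0,"rx": 0.0,"ry": 0.0,"rz": -0.6,"claw": -1.0},{"x": 0.0,"y": 0.0,"z": 0.0,"rx": 0.0,"ry": 0.0,"rz": -0.6,"claw": -1.0},{"x": 0.0,"y": 0.0,"z": 0.0,"rx": 0.0,"ry": 0.0,"rz": -0.6,"claw": -1.0},{"x": 0.0,"y": 0.0,"z": 0.0,"rx": 0.0,"ry": 0.0,"rz": -0.6,"claw": -1.0}]'

```text
time: 10.03
tool_pos: [0.5089, 0.0156, 0.0397]
tool_rot: [3.138, 0.0, 2.902]
contact_force: [2.2, 8.9, -1.3]
opening: 0.049
grip_force: 60.0
```

step_arm --steps '[{"x": 0.0,"y": 0.0,"z": 0.0,"rx": 0.0,"ry": 0.0,"rz": 0.05,"claw": -1.0},{"x": 0.0,"y": 0.0,"z": 0.0,"rx": 0.0,"ry": 0.0,"rz": 0.05,"claw": -1.0}]'

```text
time: 10.2
tool_pos: [0.5084, 0.0158, 0.0397]
tool_rot: [3.14, -0.0, 2.866]
contact_force: [0.1, 10.8, 0.6]
opening: 0.0491
grip_force: 60.0
```

```bash
python3 -c "
from h import *
o=robot.observe();print(o['torque'],o['contact_force'],o['tool_rot'],o['grip_force'],o['opening'])"
```

```text
[ 1.56179018 -0.21851549  1.33698399] [ 0.1237778  10.80858682  0.57196556] [ 3.13958100e+00 -4.66326437e-04  2.86581222e+00] 59.99638069421053 0.04913859933029864
```

step_arm --steps '[{"x": 0.0,"y": 0.0,"z": 0.0,"rx": 0.0,"ry": 0.0,"rz": 0.05,"claw": -1.0},{"x": 0.0,"y": 0.0,"z": 0.0,"rx": 0.0,"ry": 0.0,"rz": 0.05,"claw": -1.0}]'

```text
time: 10.37
tool_pos: [0.5073, 0.0162, 0.0397]
tool_rot: [3.14, -0.003, 2.826]
contact_force: [-2.5, 11.8, 3.3]
opening: 0.0486
grip_force: 60.0
```

```bash
python3 -c "
from h import *
o=robot.observe();print(o['torque'],o['contact_force'],o['tool_rot'],o['grip_force'],o['opening'])"
```

```text
[1.76992659 0.43231502 1.05118054] [-2.50363775 11.79538359  3.32426792] [ 3.13971250e+00 -2.73219654e-03  2.82628995e+00] 59.99886626377702 0.0486300500199459
```

step_arm --steps '[{"x": 0.0,"y": 0.002,"z": 0.0,"rx": 0.0,"ry": 0.0,"rz": 0.1,"claw": -1.0},{"x": 0.0,"y": 0.003,"z": 0.0,"rx": 0.0,"ry": 0.0,"rz": 0.2,"claw": -1.0},{"x": 0.0,"y": 0.003,"z": 0.0,"rx": 0.0,"ry": 0.0,"rz": 0.2,"claw": -1.0}]'

```text
time: 10.62
tool_pos: [0.5087, 0.0161, 0.0399]
tool_rot: [-3.141, -0.0, 2.669]
contact_force: [-1.8, -0.9, 3.7]
opening: 0.0488
grip_force: 60.0
```

```bash
python3 -c "
from h import *
o=robot.observe();print(o['torque'],o['contact_force'],o['tool_rot'],o['grip_force'],o['opening'])"
```

```text
[-0.06410082  0.38837628  0.72507753] [-1.81181224 -0.8916672   3.69801951] [-3.14059128e+00 -1.98071459e-04  2.66864683e+00] 60.02637387136929 0.048753584220778586
```

step_arm --steps '[{"x": 0.0,"y": 0.0,"z": 0.0,"rx": 0.0,"ry": 0.0,"rz": 0.1,"claw": -1.0},{"x": 0.0,"y": 0.0,"z": 0.0,"rx": 0.0,"ry": 0.0,"rz": 0.2,"claw": -1.0},{"x": 0.0,"y": 0.0,"z": 0.0,"rx": 0.0,"ry": 0.0,"rz": 0.2,"claw": -1.0}]'

```text
time: 10.87
tool_pos: [0.5096, 0.0158, 0.0402]
tool_rot: [-3.142, 0.002, 2.514]
contact_force: [-1.2, -0.6, 3.9]
opening: 0.0487
grip_force: 60.0
```

```bash
python3 -c "
from h import *
o=robot.observe();print(o['torque'],o['contact_force'],o['tool_rot'],o['grip_force'],o['opening'])"
```

```text
[-0.07397377  0.04142019  1.47529704] [-1.19486322 -0.58424973  3.89115806] [-3.14155150e+00  1.67373981e-03  2.51379608e+00] 59.999387450516224 0.048725208583086
```

step_arm --steps '[{"x": 0.0,"y": 0.0,"z": 0.0,"rx": 0.0,"ry": 0.0,"rz": 0.1,"claw": -1.0},{"x": 0.0,"y": 0.0,"z": 0.0,"rx": 0.0,"ry": 0.0,"rz": 0.1,"claw": -1.0}]'

```text
time: 11.03
tool_pos: [0.51, 0.0155, 0.0403]
tool_rot: [3.141, 0.002, 2.435]
contact_force: [1.1, -1.9, 4.7]
opening: 0.0492
grip_force: 60.0
```

```bash
python3 -c "
from h import *
o=robot.observe();print(o['torque'],o['contact_force'],o['tool_rot'],o['grip_force'],o['opening'])"
```

```text
[-0.30859206 -0.13249201  1.29295402] [ 1.08223706 -1.85577818  4.70538953] [3.14086933e+00 2.21263532e-03 2.43512163e+00] 59.999462105333805 0.049216710300269265
```

step_arm --steps '[{"x": 0.0,"y": 0.0,"z": 0.0,"rx": 0.0,"ry": 0.0,"rz": 0.1,"claw": -1.0},{"x": 0.0,"y": 0.0,"z": 0.0,"rx": 0.0,"ry": 0.0,"rz": 0.2,"claw": -1.0},{"x": 0.0,"y": 0.0,"z": 0.0,"rx": 0.0,"ry": 0.0,"rz": 0.2,"claw": -1.0}]'

```text
time: 11.28
tool_pos: [0.5105, 0.0152, 0.0405]
tool_rot: [3.14, 0.002, 2.276]
contact_force: [1.6, -3.3, 5.7]
opening: 0.049
grip_force: 60.0
```

```bash
python3 -c "
from h import *
o=robot.observe();print(o['torque'],o['contact_force'],o['tool_rot'],o['grip_force'],o['opening'])"
```

```text
[-0.71501958 -0.16107642  0.257638  ] [ 1.62587659 -3.34683066  5.65526293] [3.13980828e+00 2.48726988e-03 2.27562424e+00] 60.00297219492495 0.04896408119541598
```

Torque reached 1.9 N m earlier. It now fluctuates while the fingers slip round, so the sleeve is at its stop. I'll release and rise.

step_arm --steps '[{"x": 0.0,"y": 0.0,"z": 0.0,"rx": 0.0,"ry": 0.0,"rz": 0.0,"claw": 1.0},{"x": 0.0,"y": 0.0,"z": 0.0,"rx": 0.0,"ry": 0.0,"rz": 0.0,"claw": 1.0},{"x": 0.0,"y": 0.0,"z": 0.0,"rx": 0.0,"ry": 0.0,"rz": 0.0,"claw": 1.0},{"x": 0.0,"y": 0.0,"z": 0.0,"rx": 0.0,"ry": 0.0,"rz": 0.0,"claw": 1.0},{"x": 0.0,"y": 0.0,"z": -0.05,"rx": 0.0,"ry": 0.0,"rz": 0.0,"claw": 1.0},{"x": 0.0,"y": 0.0,"z": -0.1,"rx": 0.0,"ry": 0.0,"rz": 0.0,"claw": 1.0},{"x": 0.0,"y": 0.0,"z": -0.15,"rx": 0.0,"ry": 0.0,"rz": 0.0,"claw": 1.0},{"x": 0.0,"y": 0.0,"z": -0.2,"rx": 0.0,"ry": 0.0,"rz": 0.1,"claw": 1.0},{"x": 0.0,"y": 0.0,"z": -0.2,"rx": 0.0,"ry": 0.0,"rz": 0.3,"claw": 1.0},{"x": 0.0,"y": 0.0,"z": -0.2,"rx": 0.0,"ry": 0.0,"rz": 0.5,"claw": 1.0}]'

```text
time: 12.12
tool_pos: [0.5103, 0.016, 0.1922]
tool_rot: [3.137, 0.002, 1.942]
contact_force: [-0.0, -0.3, -0.2]
opening: 0.0915
grip_force: 0.0
```

Run:
```python
from h import *
im,d=read_camera('top')
p=camera_params('top')
for q,z in [('bit_point',.125),('chuck_axis',.1),('catch_tip',.095),('catch_hinge',.055),('lever_grip',.165)]:
    for r in nets.landmark_of('top',q)[:1]: print(q,np.round(r['pixel']),r['conf'],at_z('top',r['pixel'],z).round(4))
t=S(-.072,-.13,.0); print('pre-catch',t); go([t[0],t[1],.19],92)
```

```text
chuck_axis [235. 292.] 0.63 [0.5031 0.0116 0.1   ]
catch_tip [244. 361.] 0.79 [ 0.4797 -0.1612  0.095 ]
catch_hinge [250. 343.] 0.85 [ 0.4705 -0.1216  0.055 ]
lever_grip [187. 385.] 0.82 [ 0.6096 -0.2089  0.165 ]
pre-catch [ 0.47322564 -0.20730721  0.        ]
row xyz [-0.259  -0.1543 -0.0013] r [-0.002 -0.001  0.439] t 12.4167 F [ 0.1 -0.1 -0.2]
```

step_arm --squeeze 20 --steps '[{"x": -0.05,"y": -0.03,"z": 0.0,"rx": 0.0,"ry": 0.0,"rz": 0.1,"claw": -1.0},{"x": -0.1,"y": -0.06,"z": 0.0,"rx": 0.0,"ry": 0.0,"rz": 0.2,"claw": -1.0},{"x": -0.15,"y": -0.09,"z": 0.0,"rx": 0.0,"ry": 0.0,"rz": 0.3,"claw": -1.0},{"x": -0.2,"y": -0.12,"z": 0.0,"rx": 0.0,"ry": 0.0,"rz": 0.42,"claw": -1.0},{"x": -0.259,"y": -0.154,"z": 0.0,"rx": 0.0,"ry": 0.0,"rz": 0.42,"claw": -1.0},{"x": -0.259,"y": -0.154,"z": 0.0,"rx": 0.0,"ry": 0.0,"rz": 0.42,"claw": -1.0},{"x": -0.259,"y": -0.154,"z": 0.0,"rx": 0.0,"ry": 0.0,"rz": 0.42,"claw": -1.0},{"x": -0.259,"y": -0.154,"z": 0.05,"rx": 0.0,"ry": 0.0,"rz": 0.42,"claw": -1.0},{"x": -0.259,"y": -0.154,"z": 0.1,"rx": 0.0,"ry": 0.0,"rz": 0.42,"claw": -1.0},{"x": -0.259,"y": -0.154,"z": 0.1,"rx": 0.0,"ry": 0.0,"rz": 0.42,"claw": -1.0}]'

```text
time: 13.25
tool_pos: [0.4691, -0.2039, 0.1085]
tool_rot: [-3.131, -0.008, 1.619]
contact_force: [-1.9, 1.0, -1.0]
opening: 0.0297
grip_force: 0.0
```

Run:
```python
from h import *
o=robot.observe(); print(o['tool_pos'],o['tool_rot'],o['opening'])
im,d=read_camera('wrist'); im2,d2=read_camera('scene')
R=Ro.from_euler('xyz',o['tool_rot']); pts=[]
for v in range(170,270):
    for u in range(150,230):
        w=at_d('scene',(v,u),d2[v,u]); l=R.inv().apply(w-o['tool_pos']); pts.append([*l,v,u])
pts=np.array(pts); f=pts[(abs(pts[:,0])<.018)&(abs(pts[:,1])<.03)&(pts[:,2]<.02)]; g=f[np.argsort(-f[:,2])]; np.set_printoptions(suppress=True); print(g[:20:3].round(3))
cv2.imwrite('pics/c6.png',cv2.resize(np.vstack([im,cv2.resize(im2[150:310,140:353],(560,420))]),(400,600)))
```

```text
[ 0.46908022 -0.2039397   0.10853622] [-3.13130811 -0.0077272   1.61899474] 0.029660834444285425
[[ -0.009   0.016  -0.043 231.    169.   ]
 [ -0.001   0.018  -0.046 229.    173.   ]
 [ -0.007   0.023  -0.049 230.    171.   ]
 [  0.01    0.023  -0.05  227.    178.   ]
 [ -0.009  -0.023  -0.051 219.    162.   ]
 [ -0.001   0.027  -0.054 228.    174.   ]
 [  0.006   0.029  -0.055 227.    177.   ]]
```

View pics/c6.png

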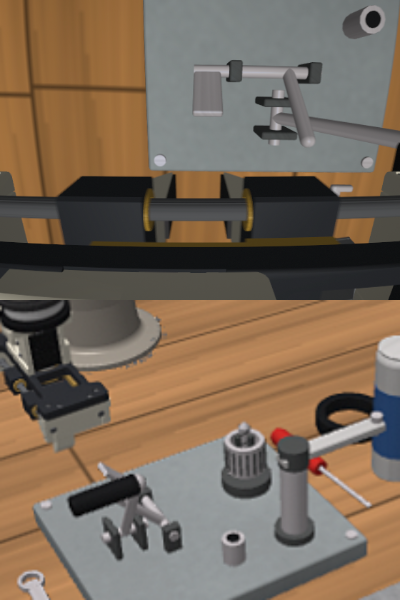

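The wrist view shows the paddle at about (128,291) in full-picture pixels, in line with the closing fingers. The scene crop shows the fingers clear on the −y side. I'll go down, then sweep +y.

step_arm --steps '[{"x": 0.0,"y": 0.003,"z": 0.03,"rx": 0.0,"ry": 0.0,"rz": 0.0,"claw": -1.0},{"x": 0.0,"y": 0.003,"z": 0.06,"rx": 0.0,"ry": 0.0,"rz": 0.0,"claw": -1.0},{"x": 0.0,"y": 0.003,"z": 0.08,"rx": 0.0,"ry": 0.0,"rz": 0.0,"claw": -1.0},{"x": 0.0,"y": 0.003,"z": 0.08,"rx": 0.0,"ry": 0.0,"rz": 0.0,"claw": -1.0},{"x": 0.0,"y": 0.003,"z": 0.08,"rx": 0.0,"ry": 0.0,"rz": 0.0,"claw": -1.0}]'

```text
time: 13.77
tool_pos: [0.4765, -0.2072, 0.0564]
tool_rot: [3.14, 0.001, 1.618]
contact_force: [-0.8, 0.0, 1.0]
opening: 0.0003
grip_force: 0.0
```

Run:
```python
from h import *
t=S(-.070,-.105,0); go([t[0],t[1],.045],92); t=S(-.070,-.024,0); go([t[0],t[1],.045],92); print(robot.observe()['opening'])
```

```text
row xyz [ 0.0334 -0.0013  0.0152] r [0.002 0.001 0.016] t 13.7667 F [-0.8  0.   1. ]
row xyz [ 1.414e-01 -1.000e-04  1.510e-02] r [0.002 0.001 0.016] t 13.7667 F [-0.8  0.   1. ]
0.0003165699579005982
```

step_arm --steps '[{"x": 0.0,"y": -0.001,"z": 0.015,"rx": 0.0,"ry": 0.0,"rz": 0.016,"claw": -1.0},{"x": 0.02,"y": -0.001,"z": 0.015,"rx": 0.0,"ry": 0.0,"rz": 0.016,"claw": -1.0},{"x": 0.04,"y": -0.001,"z": 0.015,"rx": 0.0,"ry": 0.0,"rz": 0.016,"claw": -1.0},{"x": 0.055,"y": -0.001,"z": 0.015,"rx": 0.0,"ry": 0.0,"rz": 0.016,"claw": -1.0},{"x": 0.07,"y": -0.001,"z": 0.015,"rx": 0.0,"ry": 0.0,"rz": 0.016,"claw": -1.0},{"x": 0.085,"y": -0.001,"z": 0.015,"rx": 0.0,"ry": 0.0,"rz": 0.016,"claw": -1.0},{"x": 0.1,"y": -0.001,"z": 0.015,"rx": 0.0,"ry": 0.0,"rz": 0.016,"claw": -1.0}]'

```text
time: 14.35
tool_pos: [0.4723, -0.1317, 0.0451]
tool_rot: [3.138, 0.002, 1.605]
contact_force: [0.6, -4.3, 4.2]
opening: 0.0003
grip_force: 2.3
```

step_arm --steps '[{"x": 0.015,"y": 0.0,"z": 0.0,"rx": 0.0,"ry": 0.0,"rz": 0.0,"claw": -1.0},{"x": 0.027,"y": 0.0,"z": 0.0,"rx": 0.0,"ry": 0.0,"rz": 0.0,"claw": -1.0},{"x": 0.036,"y": 0.0,"z": 0.0,"rx": 0.0,"ry": 0.0,"rz": 0.0,"claw": -1.0},{"x": 0.036,"y": 0.0,"z": 0.0,"rx": 0.0,"ry": 0.0,"rz": 0.0,"claw": -1.0}]'

```text
time: 14.68
tool_pos: [0.4713, -0.1091, 0.0447]
tool_rot: [3.139, 0.009, 1.609]
contact_force: [-3.8, -23.7, 5.4]
opening: 0.0004
grip_force: 10.7
```

Run:
```python
from h import *
im,d=read_camera('scene')
for c in ['scene']:
  for r in nets.landmark_of(c,'catch_tip')[:1]: print(r['pixel'],r['conf'],at_z(c,r['pixel'],.095))
im2,d=read_camera('wrist')
cv2.imwrite('pics/c7.png',cv2.resize(np.vstack([im2,cv2.resize(im[150:310,140:353],(560,420))]),(400,600)))
```

```text
[229.0, 223.3] 0.56 [ 0.46430379 -0.08199546  0.095     ]
```

View pics/c7.png

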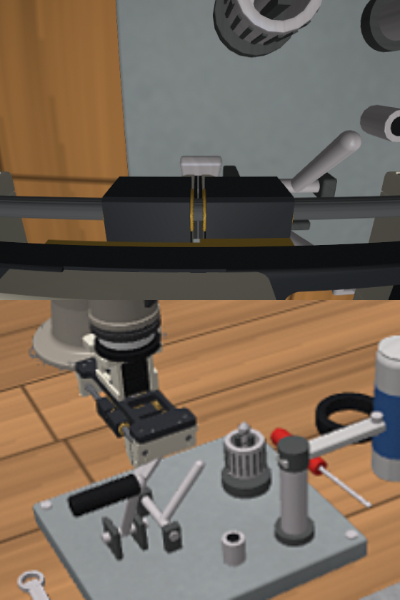

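Wrist force is 24 N at the end of the sweep, and the scene crop shows the bar leaning to +y. The catch is at its stop. I'll back off, rise, and go over the handle.

step_arm --steps '[{"x": -0.02,"y": 0.0,"z": 0.0,"rx": 0.0,"ry": 0.0,"rz": 0.0,"claw": -1.0},{"x": -0.04,"y": 0.0,"z": -0.04,"rx": 0.0,"ry": 0.0,"rz": 0.0,"claw": -1.0},{"x": -0.06,"y": 0.0,"z": -0.09,"rx": 0.0,"ry": 0.0,"rz": 0.0,"claw": -1.0},{"x": -0.08,"y": 0.0,"z": -0.14,"rx": 0.0,"ry": 0.0,"rz": 0.0,"claw": 0.0},{"x": -0.12,"y": 0.0,"z": -0.19,"rx": 0.0,"ry": 0.0,"rz": 0.0,"claw": 0.6},{"x": -0.14,"y": 0.0,"z": -0.21,"rx": 0.0,"ry": 0.0,"rz": 0.0,"claw": 0.6},{"x": -0.14,"y": 0.05,"z": -0.21,"rx": 0.0,"ry": 0.0,"rz": 0.0,"claw": 0.6},{"x": -0.14,"y": 0.1,"z": -0.21,"rx": 0.0,"ry": 0.0,"rz": 0.0,"claw": 0.6},{"x": -0.14,"y": 0.13,"z": -0.21,"rx": 0.0,"ry": 0.0,"rz": 0.0,"claw": 0.6},{"x": -0.14,"y": 0.13,"z": -0.21,"rx": 0.0,"ry": 0.0,"rz": 0.0,"claw": 0.6},{"x": -0.14,"y": 0.13,"z": -0.21,"rx": 0.0,"ry": 0.0,"rz": 0.0,"claw": 0.6}]'

```text
time: 15.75
tool_pos: [0.5712, -0.2052, 0.1994]
tool_rot: [-3.139, -0.002, 1.606]
contact_force: [-0.1, -0.1, -0.0]
opening: 0.0494
grip_force: 0.0
```

Run:
```python
from h import *
print(robot.observe()['opening']); go([.6053,-.2075,.105],92)
im,d=read_camera('wrist'); cv2.imwrite('pics/w8.png',im)
for q,z in [('lever_grip',.165),('catch_tip',.095)]:
    for r in nets.landmark_of('wrist',q)[:1]: print(q,r['pixel'],r['conf'],at_z('wrist',r['pixel'],z).round(4))
P=[]
for v in range(0,420,2):
    for u in range(0,560,2):
        if im[v,u].max()<60 and d[v,u]>0:
            w=at_d('wrist',(v,u),d[v,u])
            if .155<w[2]<.185: P.append(w)
P=np.array(P); print(len(P), P.mean(0),P.min(0),P.max(0)) if len(P) else print('none')
```

```text
0.04941648931493645
row xyz [-0.005   0.0457  0.1257] r [-0.004 -0.003  0.001] t 15.75 F [-0.1 -0.1 -0. ]
lever_grip [220.4, 330.1] 0.76 [ 0.6074 -0.2052  0.165 ]
catch_tip [50.0, 160.3] 0.69 [ 0.4686 -0.0843  0.095 ]Traceback (most recent call last):
  File "<stdin>", line 10, in <module>
  File "h.py", line 20, in at_d
    r,p=ray(cam,px); return cam2w(cam,r*d,p)
                            ~~~~~^^^^^^^^^^^
  File "h.py", line 14, in cam2w
    o=robot.observe(); T=np.array(p['hand_eye']); q=T[:3,:3]@c+T[:3,3]
ValueError: time passes only in moves, steps and waits
```

View pics/w8.png

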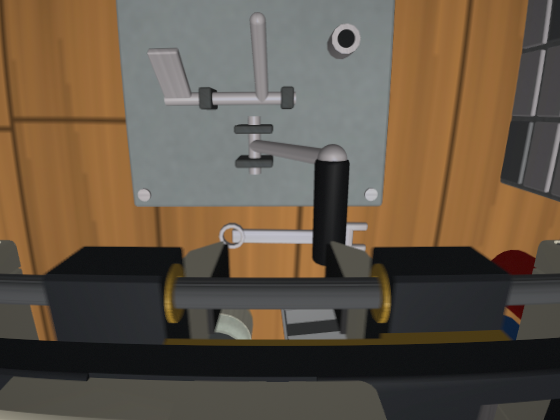

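The wrist view shows the handle at about (210,331), the grip point at (.6065, −.206), and the catch paddle leaning to +y. I'll move over it, go down and pinch.

step_arm --squeeze 40 --steps '[{"x": 0.0,"y": 0.025,"z": 0.0,"rx": 0.0,"ry": 0.0,"rz": 0.0,"claw": 0.7},{"x": 0.0,"y": 0.046,"z": 0.0,"rx": 0.0,"ry": 0.0,"rz": 0.0,"claw": 0.7},{"x": 0.0,"y": 0.046,"z": 0.0,"rx": 0.0,"ry": 0.0,"rz": 0.0,"claw": 0.7},{"x": 0.0,"y": 0.046,"z": 0.04,"rx": 0.0,"ry": 0.0,"rz": 0.0,"claw": 0.7},{"x": 0.0,"y": 0.046,"z": 0.08,"rx": 0.0,"ry": 0.0,"rz": 0.0,"claw": 0.7},{"x": 0.0,"y": 0.046,"z": 0.12,"rx": 0.0,"ry": 0.0,"rz": 0.0,"claw": 0.7},{"x": 0.0,"y": 0.046,"z": 0.126,"rx": 0.0,"ry": 0.0,"rz": 0.0,"claw": 0.7},{"x": 0.0,"y": 0.046,"z": 0.126,"rx": 0.0,"ry": 0.0,"rz": 0.0,"claw": 0.7}]'

```text
time: 16.57
tool_pos: [0.6035, -0.2052, 0.105]
tool_rot: [-3.137, -0.002, 1.604]
contact_force: [-1.0, 0.6, 0.5]
opening: 0.0782
grip_force: 0.0
```

step_arm --squeeze 40 --steps '[{"x": 0.0,"y": 0.0,"z": 0.0,"rx": 0.0,"ry": 0.0,"rz": 0.0,"claw": -1.0},{"x": 0.0,"y": 0.0,"z": 0.0,"rx": 0.0,"ry": 0.0,"rz": 0.0,"claw": -1.0},{"x": 0.0,"y": 0.0,"z": 0.0,"rx": 0.0,"ry": 0.0,"rz": 0.0,"claw": -1.0},{"x": 0.0,"y": 0.0,"z": 0.0,"rx": 0.0,"ry": 0.0,"rz": 0.0,"claw": -1.0},{"x": 0.0,"y": 0.0,"z": 0.0,"rx": 0.0,"ry": 0.0,"rz": 0.0,"claw": -1.0},{"x": 0.0,"y": 0.0,"z": 0.0,"rx": 0.0,"ry": 0.0,"rz": 0.0,"claw": -1.0},{"x": 0.0,"y": 0.0,"z": 0.0,"rx": 0.0,"ry": 0.0,"rz": 0.0,"claw": -1.0},{"x": 0.0,"y": 0.0,"z": 0.0,"rx": 0.0,"ry": 0.0,"rz": 0.0,"claw": -1.0},{"x": 0.0,"y": 0.0,"z": 0.0,"rx": 0.0,"ry": 0.0,"rz": 0.0,"claw": -1.0}]'

```text
time: 17.32
tool_pos: [0.6076, -0.2057, 0.1074]
tool_rot: [3.137, 0.001, 1.605]
contact_force: [4.2, 0.8, -1.4]
opening: 0.023
grip_force: 40.2
```

step_arm --steps '[{"x": 0.0,"y": -0.015,"z": -0.007,"rx": 0.0,"ry": 0.0,"rz": 0.0,"claw": -1.0},{"x": 0.0,"y": -0.031,"z": -0.013,"rx": 0.0,"ry": 0.0,"rz": 0.0,"claw": -1.0},{"x": 0.0,"y": -0.047,"z": -0.017,"rx": 0.0,"ry": 0.0,"rz": 0.0,"claw": -1.0},{"x": 0.0,"y": -0.063,"z": -0.02,"rx": 0.0,"ry": 0.0,"rz": 0.0,"claw": -1.0},{"x": 0.0,"y": -0.08,"z": -0.02,"rx": 0.0,"ry": 0.0,"rz": 0.0,"claw": -1.0},{"x": 0.0,"y": -0.097,"z": -0.02,"rx": 0.0,"ry": 0.0,"rz": 0.0,"claw": -1.0},{"x": 0.0,"y": -0.113,"z": -0.017,"rx": 0.0,"ry": 0.0,"rz": 0.0,"claw": -1.0},{"x": 0.0,"y": -0.129,"z": -0.013,"rx": 0.0,"ry": 0.0,"rz": 0.0,"claw": -1.0},{"x": 0.0,"y": -0.145,"z": -0.007,"rx": 0.0,"ry": 0.0,"rz": 0.0,"claw": -1.0},{"x": 0.0,"y": -0.16,"z": 0.0,"rx": 0.0,"ry": 0.0,"rz": 0.0,"claw": -1.0},{"x": 0.0,"y": -0.165,"z": 0.002,"rx": 0.0,"ry": 0.0,"rz": 0.0,"claw": -1.0},{"x": 0.0,"y": -0.165,"z": 0.002,"rx": 0.0,"ry": 0.0,"rz": 0.0,"claw": -1.0}]'

```text
time: 18.32
tool_pos: [0.4897, -0.2104, 0.1089]
tool_rot: [3.123, 0.004, 1.604]
contact_force: [20.7, 7.2, 9.5]
opening: 0.0228
grip_force: 40.0
```

step_arm --steps '[{"x": 0.0,"y": 0.0,"z": 0.0,"rx": 0.0,"ry": 0.0,"rz": 0.0,"claw": -1.0},{"x": 0.0,"y": 0.0,"z": 0.0,"rx": 0.0,"ry": 0.0,"rz": 0.0,"claw": -1.0},{"x": 0.0,"y": 0.0,"z": 0.0,"rx": 0.0,"ry": 0.0,"rz": 0.0,"claw": -1.0},{"x": 0.0,"y": 0.0,"z": 0.0,"rx": 0.0,"ry": 0.0,"rz": 0.0,"claw": -1.0}]'

```text
time: 18.65
tool_pos: [0.4897, -0.2105, 0.1089]
tool_rot: [3.125, 0.004, 1.604]
contact_force: [18.6, 6.0, 10.0]
opening: 0.0233
grip_force: 40.0
```

Run:
```python
from h import *
im,d=read_camera('scene')
for q,z in [('lever_grip',.165),('gauge_point',.13),('bit_point',.125),('catch_tip',.095)]:
    for r in nets.landmark_of('scene',q)[:1]: print(q,np.round(r['pixel']),r['conf'],at_z('scene',r['pixel'],z).round(4))
im2,_=read_camera('top')
for q,z in [('lever_grip',.165),('gauge_point',.13)]:
    for r in nets.landmark_of('top',q)[:1]: print(q,np.round(r['pixel']),r['conf'],at_z('top',r['pixel'],z).round(4))
print(S(-.06,-.135,.165),robot.observe()['qvel'].round(3))
cv2.imwrite('pics/c9.png',np.vstack([cv2.resize(im2[150:300,220:420],(400,300)),cv2.resize(im[150:310,140:353],(400,300))]))
```

```text
lever_grip [226. 170.] 0.89 [ 0.4883 -0.2094  0.165 ]
gauge_point [216. 271.] 0.97 [0.5174 0.0158 0.13  ]
bit_point [213. 268.] 0.42 [0.4974 0.018  0.125 ]
catch_tip [229. 225.] 0.67 [ 0.4662 -0.078   0.095 ]
gauge_point [231. 292.] 0.94 [0.5086 0.013  0.13  ]
[ 0.48539783 -0.21187206  0.165     ] [-0.     0.001  0.003  0.001  0.     0.   ]
```

View pics/c9.png

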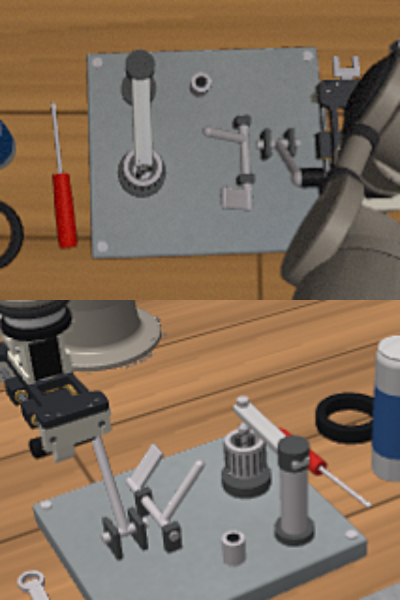

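The picture shows the lever leaning towards the robot in the gripper, the catch flipped, and the gauge arm over the chuck. The 19 N pull is well above the spring's 8 N, so the lever is at its stop and at rest.

```bash
python3 -c "
from cell import robot
print(robot.hand_in())"
```

```text
the job is handed in; nothing more can be done
None
```

The job is handed in with no verdict returned: the gripper is holding the lever at its stop, the catch is flipped, and the gauge is over the drill. The chuck sleeve is turned to its stop as judged by torque, since I could not read its angle or the jaw forces directly.

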